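# Shut and lock a tab-latched butterfly valve on the pump bench

### The job

Shut the butterfly valve on the pump set: squeeze both orange tabs of its black knob, turn it clockwise until you feel the disc bear on its rubber liner, go on to the next notch that leaves the disc nipped in the rubber, and let the tabs spring out into the notches so that it stays locked. Do not crush the liner, squeeze the plastic tabs hard or force the knob against its latch, and leave the bottle, jar and wrench where they are.

Things in the scene. Friction and masses are not known exactly. Their poses are not given: they have to be found in the camera images.
- pump_set: Blue pump and motor, steel pipe (48 mm) and butterfly valve, bolted to a base plate 180 x 780 mm; fixed. Origin on the bench under the valve's upright stem; +y along the pipe to the outlet flange (at y 145 to 161 mm, 159 mm high), pump and motor at y -270 to -590 mm, up to 196 mm high; pressure gauge at y -190 mm, 226 mm high. z up.
- knob_top (a point): Middle of the knob's top, on the stem axis, 236 mm above the bench. Turns with the knob: x points from the axis to tab_a, y along the knob's bar (white pointer line), z up. The black knob is 44 mm tall; its bar is 62 x 16 mm, its middle 32 mm wide between the tabs.
- knob (a joint): Turn of the knob in rad, clockwise from above positive: 0 at the start notch (partly open), growing as the valve shuts. A notch is centred at every multiple of 10 degrees (0.1745 rad) from -0.52 to 1.57. Turning freely takes about 0.04 Nm.
- tab_a: Orange squeeze tab on the knob; origin in the middle of its flat pad (20 mm wide, 40 mm tall, 195 to 235 mm above the bench), x axis outward. The pads stand 54 mm apart, 44 mm squeezed home (5 mm each). A spring pushes each out with 7 N, 11 N when squeezed. A foot (top 190 mm above the bench) has a tooth that locks in the notch plate, clear once the tab is 2.8 mm in.
- tab_b: The opposite squeeze tab, the same; its x axis points outward on the other side. Both teeth must be clear before the knob turns; each springs out by itself when let go over a notch. About 22 N of grip holds both in and turns the knob; over 40 N on a tab breaks it.
- notch_plate: Fixed round steel plate under the knob, 110 mm across, upright teeth on its rim up to 190 mm above the bench: fingertips must stay above. Origin on the stem axis, 176 mm above the bench. In a notch the knob has 0.03 rad of play either way; the rubber turns the knob back as the grip eases, so let go at the middle or up to 0.03 rad past. A tab's tooth pressed on it with over 15 N strains the latch.
- liner: Rubber liner inside the valve, not seen; origin in the bore, 95 mm above the bench. Its wear decides where the disc first bears on it: from 0.48 to 1.12 rad of the knob, known only by feel. From there the knob's torque rises 1.4 Nm per rad, the force on the rubber about 96 N per rad: nipped above 2 N (0.02 rad on), crushed at 28 N (0.29 rad on, 0.4 Nm).
- bottle: Clear bottle with an orange cap, 62 mm across, 190 mm tall, standing beyond the pipe; origin under its middle. Bystander.
- jar: Grey jar with a steel lid, 52 mm across, 75 mm tall, on the robot's side of the pipe; origin under its middle. Bystander.
- wrench: Steel wrench 190 mm long, lying on the bench beyond the pipe; origin under its middle, x along it. Bystander.

How it is judged:
By the outcome, as a careful person would: the job done as asked, in the order asked, and still so for the second after the job is handed in, with the robot touching nothing.
It also fails if it takes over 54 s, if anything falls off the work surface, if the arm or the gripper's body presses on something with over 40 N, if the wrist force passes 120 N, or if a joint passes its speed limit or range.

### The arm

A 6-joint arm with a two-finger parallel gripper is mounted at the origin on the work surface. World frame = base frame: x ahead of the robot, y to its left, z up, the work surface at z = 0. Lengths are in m, angles in rad, forces in N, time in s.
With the tool pointing down it reaches from about 0.375 to 0.975 m from the base axis. Payload 3.8 kg.
Tool frame: the origin (TCP) lies midway between the tips of the shut fingers; the grasp point (between the pads) lies 19 mm behind it; z points along the fingers, y is the line along which they close (so a half turn about z gives the same grasp; the last joint's range is limited). The gripper opens to 85 mm and grips with 20 to 120 N. Pads are 22 mm wide; open, the fingers measure 114 mm over their backs; the gripper's body (76 mm by 85 mm) begins 54 mm behind the grasp point. The pads swing forward as they close: fully open they stand 13 mm farther back than shut.
Start: joints at [1.202, 0.264, 1.604, -0, 1.274, -0.037], TCP at [0.22, 0.638, 0.231] pointing down, gripper open.
Joint ranges: [-2.63, 2.63], [-0.94, 2.18], [0.31, 2.57], [-1.31, 4.45], [0, 2.66], [-2.55, 2.55]. Speed limits (rad/s): [2.57, 2.57, 3.14, 3.14, 3.14, 3.14].

### API

Orientations are given as a rotation vector (axis times angle).
In Python, from workcell import bot, imaging gives the robot as it stands.
- The arm moves only by the tool step_arm, never from a script. Its argument "series" is a list of rows, each an object of numbers: "grip": the closure, from -1 (fully open) to 1 (shut); "x", "y", "z": the shift along the tool's x, y, z normalised to -1 to 1, where 1 is 500 mm; "ax", "ay", "az": the turn, a rotation vector about the tool's x, y, z normalised to -1 to 1, where 1 is 30 degrees. A call has 1 to 12 rows; each row is the pose to reach, as a shift and turn from the pose commanded when the call began, along the tool's axes at that moment; what a row does not reach only later rows make up. A row lasts 1/10 s, in which the tool goes at most 50 mm and 8.59 degrees, less where a joint would pass 70% of its speed; a pose out of reach is approached as far as the arm can. A call with a number of a shift or a turn outside -1 to 1 is refused whole. A call with a gripper value outside its range is refused whole. The fingers move at their own pace and stop on an object; "force" is the grip in N (left out, the last holds). Time passes only in rows, so rows that repeat a pose let the fingers close. It gives the time, the measured TCP pose, the force, the opening and the grip force at its end, in the units of the state.
- bot.read_state(): the state, without advancing time (a new reading comes with each control period).
- imaging.read_camera(name): name is "scene" or "side" or "wrist"; returns a dict with "img" (384x512x3 uint8, red, green, blue), "fx", "fy", "cx", "cy" (pixels), "k1" (the pictures are not rectified: a ray, as slopes to the right and down, at radius r is drawn at 1 + k1 r^2 times it, then the intrinsics apply), "R" (3x3) and "t" (3): a world point X has camera coordinates R X + t. Camera axes: x right, y down, z forward; pixel columns grow to the right and rows downward; lengths in m; the calibration is good to about 2 mm. A picture is of the moment at which its call begins. There is no depth.
- bot.finish_job(): hands the job in; it is judged then, once.
The state is a dict: "time": time; "q": joint angles; "joint_vel": joint speeds; "joint_torque": joint torques, N m; "tool_pos": TCP position; "tcp_rot": TCP orientation; "wrist_force": force on the tool from outside, world axes, zero at the start; "torque": the same for the moment, N m; "width": opening from 0.0 (shut) to 1.0 (fully open); "grip_force": force on a finger pad.
Only numpy, scipy, OpenCV 4.12 (cv2) and the standard library are available. Lean on these libraries where they do the work, as an engineer would, in place of code of your own. Each camera call takes 0.05 s, during which the arm holds its last target. There are 200 camera calls.

## Working session

There is one attempt and no reset: what is moved stays moved. The work goes in short steps, Python scripts to look and compute and a tool call to move; the robot and the scene stay as the last step left them, time stands still between calls to the robot, and variables do not carry over. Pictures are saved under pics/ and viewed, at most 10 in all, crops included, and the job is handed in when it is done.

Besides the shell and the picture viewer there is one more tool, called after ">>>" as name([rows], argument=value, ...), one row to a line, values as JSON. step_arm: Moves the arm, as the interface text tells. Scaled input: -1 to 1 covers 500 mm each way for a shift and 30 degrees each way for a turn. Its arguments: {"type":"object","properties":{"series":{"type":"array","items":{"type":"object","properties":{"grip":{"type":"number"},"x":{"type":"number","minimum":-1,"maximum":1},"y":{"type":"number","minimum":-1,"maximum":1},"z":{"type":"number","minimum":-1,"maximum":1},"ax":{"type":"number","minimum":-1,"maximum":1},"ay":{"type":"number","minimum":-1,"maximum":1},"az":{"type":"number","minimum":-1,"maximum":1}}}},"force":{"type":"number"}},"required":["series"]}

```bash
mkdir -p pics; ls; python3 - <<'E'
from workcell import bot, imaging
import cv2,numpy as np
s=bot.read_state(); print(s)
ims=[]
for n in ("scene","side","wrist"):
    c=imaging.read_camera(n); np.savez(f"pics/{n}0.npz",**c)
    print(n,c["fx"],c["k1"],-np.array(c["R"]).T@np.array(c["t"]))
    cv2.imwrite(f"pics/{n}0.png",c["img"][:,:,::-1]); ims.append(c["img"][:,:,::-1])
cv2.imwrite("pics/all0.png",cv2.resize(np.vstack([np.hstack(ims[:2]),np.hstack([ims[2],ims[2]*0])]),(800,600)))
E
```

```text
pics
{'time': 0.0, 'q': array([ 1.20208866e+00,  2.64793402e-01,  1.60539077e+00, -3.07281468e-05,
        1.27370085e+00, -3.68920992e-02]), 'joint_vel': array([-0.00128911,  0.00056297,  0.00048506,  0.00058023, -0.00141324,
        0.00249752]), 'joint_torque': array([-1.42993445e-03, -5.15107977e+01, -3.67311931e+01, -2.84871694e-04,
        1.30342305e-02,  4.27795911e-06]), 'tool_pos': array([0.21962715, 0.63748644, 0.22992586]), 'tcp_rot': array([-0.51874104, -3.09802834,  0.00353585]), 'wrist_force': array([ 0.57025563, -0.15490498,  0.6190486 ]), 'torque': array([-0.00433479,  0.00767917, -0.00400729]), 'grip_force': 0.0, 'width': 1.001832774219058}
scene 384.9434472788851 0.025319689858121358 [ 1.08786715 -0.5336135   0.65975581]
side 382.0168028136183 -0.13156569404437526 [ 0.33983422 -0.31113829  0.66452458]
wrist 300.91728487793904 -0.06869772027798443 [0.14481086 0.66331189 0.37292416]
```

View pics/all0.png

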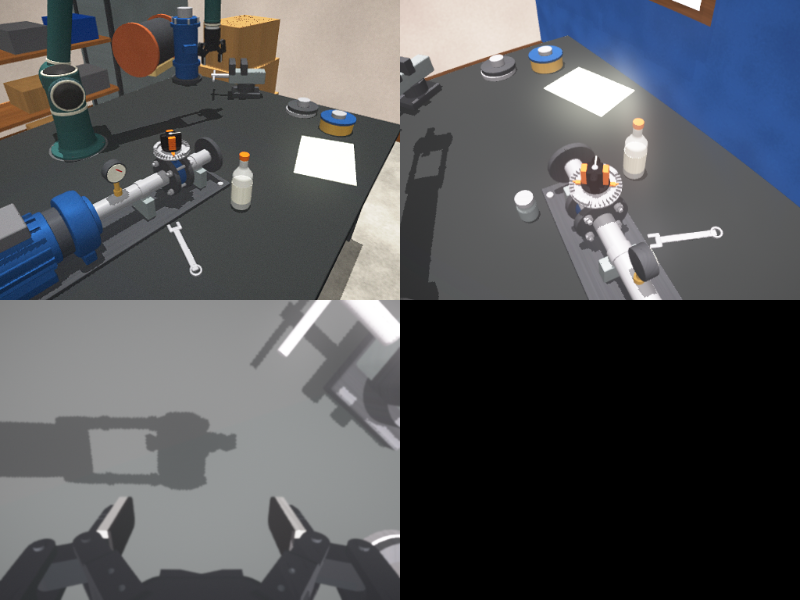

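The scene view shows the knob near (220,180) px and the side view near (250,225) px, full scale. The pipe runs away from the motor at lower left, and the bottle stands beyond it. I'll enlarge both.

```bash
python3 - <<'E'
import cv2,numpy as np
a=cv2.imread("pics/scene0.png")[155:215,185:255]; b=cv2.imread("pics/side0.png")[190:275,205:295]
a=cv2.resize(a,(395,int(60*395/70)),interpolation=3); b=cv2.resize(b,(395,int(85*395/90)),interpolation=3)
o=np.zeros((400,800,3),np.uint8); o[:a.shape[0],:395]=a; o[:b.shape[0],400:795]=b
cv2.imwrite("pics/crop0.png",o)
E
```

```text
(no output)
```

View pics/crop0.png

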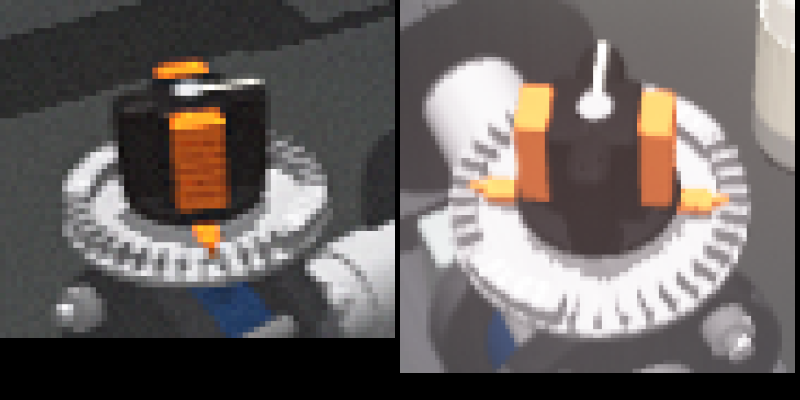

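The scene crop shows the knob's centre dot at (218.0,170.3) px and the pointer tip at (231.3,169.0). In the side view they are at (248.9,213.7) and (250.5,199.1). The orange tab tops stand on both sides of the knob.

```bash
cat > h.py <<'E'
import numpy as np, cv2
from scipy.spatial.transform import Rotation as Ro
def load(n): return dict(np.load(f"pics/{n}.npz"))
def ray(c,p):
    K=np.array([[c["fx"],0,c["cx"]],[0,c["fy"],c["cy"]],[0,0,1.]])
    u=cv2.undistortPoints(np.array([[p]],float),K,np.array([float(c["k1"]),0,0,0]))[0,0]
    d=c["R"].T@np.array([*u,1.]); return -c["R"].T@c["t"],d/np.linalg.norm(d)
def tri(*cp):
    A=0;b=0;rs=[ray(*x) for x in cp]
    for o,d in rs:
        P=np.eye(3)-np.outer(d,d);A=A+P;b=b+P@o
    X=np.linalg.solve(A,b); return X,[round(1e3*np.linalg.norm((np.eye(3)-np.outer(d,d))@(X-o)),1) for o,d in rs]
E
python3 - <<'E'
from h import *
a,b=load("scene0"),load("side0")
for n,p,q in [("dot",(218,170.3),(248.9,213.65)),("tip",(231.3,169),(250.5,199.1)),("tabnear",(219.6,175.4),(263.3,211.8)),("tabfar",(216.9,166.9),(234.8,210.7))]:
    print(n,tri((a,p),(b,q)))
from workcell import bot
s=bot.read_state(); print(Ro.from_rotvec(s["tcp_rot"]).as_matrix().round(3))
E
```

```text
dot (array([0.53721265, 0.01159705, 0.23642631]), [np.float64(0.3), np.float64(0.3)])
tip (array([0.55600653, 0.03593066, 0.23567044]), [np.float64(0.4), np.float64(0.4)])
tabnear (array([ 0.55558445, -0.00058013,  0.23695997]), [np.float64(2.6), np.float64(2.6)])
tabfar (array([0.52193357, 0.02601226, 0.23605368]), [np.float64(2.6), np.float64(2.6)])
[[-0.945  0.326 -0.001]
 [ 0.326  0.945 -0.002]
 [ 0.    -0.002 -1.   ]]
```

Both views agree: the knob top is at (0.537, 0.012, 0.236), matching the given height, and the tab axis has a yaw of about -38°. I'll move above it, turning the tool about 109° clockwise on the way.

>>> step_arm([
  {"z": -0.1},
  {"z": -0.2},
  {"x": -0.1,"y": -0.1,"z": -0.2,"az": 0.2},
  {"x": -0.5,"y": -0.49,"z": -0.2,"az": 1},
  {"x": -0.5,"y": -0.49,"z": -0.2,"az": 1},
  {"x": -0.5,"y": -0.49,"z": -0.2,"az": 1},
  {"x": -0.5,"y": -0.49,"z": -0.2,"az": 1},
  {"x": -0.5,"y": -0.49,"z": -0.2,"az": 1},
  {"x": -0.5,"y": -0.49,"z": -0.2,"az": 1},
  {"x": -0.5,"y": -0.49,"z": -0.2,"az": 1},
], force=22)

```text
validation failed for argument at $.se...
```

>>> step_arm([
  {"az": 1},
  {"az": 1},
  {"az": 1},
  {"az": 1},
  {"az": 1},
])

```text
validation failed for argument at $.se...
```

>>> step_arm([
  {"az": 1},
  {"az": 1},
  {"az": 1},
  {"az": 1},
  {"az": 1},
])

```text
validation failed for argument at $.se...
```

```bash
cat >> h.py <<'E'
def rel(s,target,yaw=None):
    R=Ro.from_rotvec(s["tcp_rot"]).as_matrix(); y=np.degrees(np.arctan2(R[1,1],R[0,1]))
    print("pos",s["tool_pos"].round(4),"yaw",y.round(2),"zax",R[:,2].round(4),"units",(R.T@(np.array(target)-s["tool_pos"])/.5).round(4), "az",None if yaw is None else round((y-yaw)/30,3))
E
python3 - <<'E'
from h import *
from workcell import bot
s=bot.read_state(); rel(s,(0.5372,0.0116,0.33),-38.2); print(s["q"].round(3),s["time"],s["wrist_force"],s["torque"])
E
```

```text
pos [0.2197 0.6376 0.2302] yaw 70.99 zax [-6.0e-04 -1.7e-03 -1.0e+00] units [-1.0082 -0.9773 -0.1978] az 3.64
[ 1.202  0.265  1.605 -0.     1.274 -0.037] 0.15 [-0.48011312 -0.10367399 -0.45488683] [ 0.03433197  0.03380145 -0.01581581]
```

The calls were refused at `$.series`, and nothing moved. The rows may need every field, so I'll fill them all in.

>>> step_arm([
  {"grip": -1,"x": 0,"y": 0,"z": -0.1,"ax": 0,"ay": 0,"az": 0},
  {"grip": -1,"x": 0,"y": 0,"z": -0.2,"ax": 0,"ay": 0,"az": 0},
  {"grip": -1,"x": -0.1,"y": -0.1,"z": -0.2,"ax": 0,"ay": 0,"az": 0.2},
  {"grip": -1,"x": -0.5,"y": -0.49,"z": -0.2,"ax": 0,"ay": 0,"az": 1},
  {"grip": -1,"x": -0.5,"y": -0.49,"z": -0.2,"ax": 0,"ay": 0,"az": 1},
  {"grip": -1,"x": -0.5,"y": -0.49,"z": -0.2,"ax": 0,"ay": 0,"az": 1},
  {"grip": -1,"x": -0.5,"y": -0.49,"z": -0.2,"ax": 0,"ay": 0,"az": 1},
  {"grip": -1,"x": -0.5,"y": -0.49,"z": -0.2,"ax": 0,"ay": 0,"az": 1},
  {"grip": -1,"x": -0.5,"y": -0.49,"z": -0.2,"ax": 0,"ay": 0,"az": 1},
  {"grip": -1,"x": -0.5,"y": -0.49,"z": -0.2,"ax": 0,"ay": 0,"az": 1},
], force=22)

```text
time: 1.15
tool_pos: [0.3785, 0.3202, 0.3312]
tcp_rot: [1.312, 2.852, -0.003]
wrist_force: [0.1, 0.1, 0.8]
width: 1.001
grip_force: 0.0
```

>>> step_arm([
  {"grip": -1,"x": -0.67,"y": -0.165,"z": 0,"ax": 0,"ay": 0,"az": 1},
  {"grip": -1,"x": -0.67,"y": -0.165,"z": 0,"ax": 0,"ay": 0,"az": 1},
  {"grip": -1,"x": -0.67,"y": -0.165,"z": 0,"ax": 0,"ay": 0,"az": 1},
  {"grip": -1,"x": -0.67,"y": -0.165,"z": 0,"ax": 0,"ay": 0,"az": 1},
  {"grip": -1,"x": -0.67,"y": -0.165,"z": 0,"ax": 0,"ay": 0,"az": 1},
  {"grip": -1,"x": -0.67,"y": -0.165,"z": 0,"ax": 0,"ay": 0,"az": 1},
  {"grip": -1,"x": -0.67,"y": -0.165,"z": 0,"ax": 0,"ay": 0,"az": 1},
  {"grip": -1,"x": -0.67,"y": -0.165,"z": 0,"ax": 0,"ay": 0,"az": 1},
])

```text
time: 1.95
tool_pos: [0.5356, 0.0142, 0.3305]
tcp_rot: [2.004, 2.418, -0.003]
wrist_force: [-0.6, -0.5, -0.2]
width: 1.0
grip_force: 0.0
```

>>> step_arm([
  {"grip": -1,"x": 0,"y": 0,"z": 0,"ax": 0,"ay": 0,"az": 1},
  {"grip": -1,"x": 0,"y": 0,"z": 0,"ax": 0,"ay": 0,"az": 1},
  {"grip": -1,"x": 0,"y": 0,"z": 0,"ax": 0,"ay": 0,"az": 1},
  {"grip": -1,"x": 0,"y": 0,"z": 0,"ax": 0,"ay": 0,"az": 1},
])

```text
time: 2.35
tool_pos: [0.5336, 0.0196, 0.3309]
tcp_rot: [-2.56, -1.818, 0.0]
wrist_force: [-0.0, -0.4, -0.2]
width: 1.002
grip_force: 0.0
```

>>> step_arm([
  {"grip": -1,"x": 0,"y": 0,"z": 0,"ax": 0,"ay": 0,"az": 0.63},
  {"grip": -1,"x": 0,"y": 0,"z": 0,"ax": 0,"ay": 0,"az": 0.63},
  {"grip": -1,"x": 0,"y": 0,"z": 0,"ax": 0,"ay": 0,"az": 0.63},
  {"grip": -1,"x": 0,"y": 0,"z": 0,"ax": 0,"ay": 0,"az": 0.63},
])

```text
time: 2.75
tool_pos: [0.5337, 0.0191, 0.3311]
tcp_rot: [-2.82, -1.384, 0.0]
wrist_force: [0.2, -0.3, 0.0]
width: 1.004
grip_force: 0.0
```

```bash
python3 - <<'E'
from h import *
from workcell import bot,imaging
c=imaging.read_camera("wrist"); np.savez("pics/wrist1.npz",**c)
s=bot.read_state(); rel(s,(0.5372,0.0116,0.33),-38.2); print(s["q"].round(3),s["time"],s["wrist_force"],s["torque"])
cv2.imwrite("pics/wrist1.png",cv2.resize(c["img"][:,:,::-1],(800,600),interpolation=3))
K=np.array([[c["fx"],0,c["cx"]],[0,c["fy"],c["cy"]],[0,0,1.]])
print(cv2.projectPoints(np.array([[.5372,.0116,.236],[.556,.0359,.236]]),cv2.Rodrigues(c["R"])[0],c["t"],K,np.array([float(c["k1"]),0,0,0]))[0].reshape(-1,2)*800/512)
E
```

```text
pos [0.5337 0.0189 0.3311] yaw -37.7 zax [-3.e-04  2.e-04 -1.e+00] units [-0.0074  0.0145  0.0023] az 0.017
[-0.011 -0.051  1.769  0.     1.424  0.647] 2.8 [-0.378873   -0.01909215  0.45408775] [ 0.02420657 -0.015391    0.01766745]
[[416.195958   315.7899886 ]
 [416.74700234 259.42832636]]
```

View pics/wrist1.png

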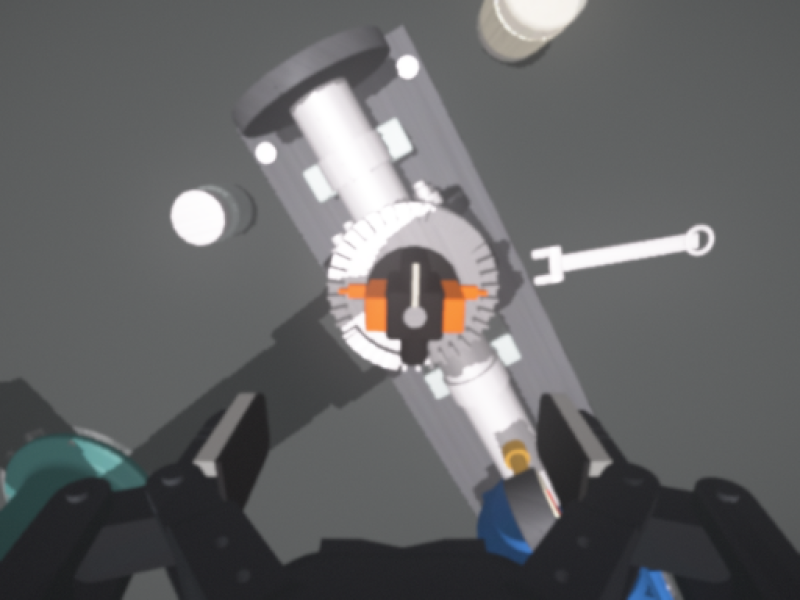

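The knob dot sits at (415,316) px in the enlarged view, against a predicted (416,316). The pointer is upright and the tabs level, so position and yaw are confirmed. Descending.

>>> step_arm([
  {"grip": -1,"x": -0.0074,"y": 0.0145,"z": 0,"ax": 0,"ay": 0,"az": 0.015},
  {"grip": -1,"x": -0.0074,"y": 0.0145,"z": 0.08,"ax": 0,"ay": 0,"az": 0.015},
  {"grip": -1,"x": -0.0074,"y": 0.0145,"z": 0.16,"ax": 0,"ay": 0,"az": 0.015},
  {"grip": -1,"x": -0.0074,"y": 0.0145,"z": 0.22,"ax": 0,"ay": 0,"az": 0.015},
  {"grip": -1,"x": -0.0074,"y": 0.0145,"z": 0.262,"ax": 0,"ay": 0,"az": 0.015},
  {"grip": -1,"x": -0.0074,"y": 0.0145,"z": 0.262,"ax": 0,"ay": 0,"az": 0.015},
  {"grip": -1,"x": -0.0074,"y": 0.0145,"z": 0.262,"ax": 0,"ay": 0,"az": 0.015},
  {"grip": -1,"x": -0.0074,"y": 0.0145,"z": 0.262,"ax": 0,"ay": 0,"az": 0.015},
])

```text
time: 3.6
tool_pos: [0.5388, 0.0105, 0.2022]
tcp_rot: [2.827, 1.368, 0.004]
wrist_force: [-0.1, 0.1, 0.6]
width: 1.001
grip_force: 0.0
```

```bash
python3 - <<'E'
from h import *
from workcell import bot,imaging
s=bot.read_state(); rel(s,(0.5372,0.0116,0.199),-38.2); print(s["time"],s["wrist_force"],s["torque"])
a=imaging.read_camera("scene")["img"][110:215,160:300,::-1]; c=imaging.read_camera("wrist")["img"][120:384,80:432,::-1]
cv2.imwrite("pics/g1.png",np.hstack([cv2.resize(a,(400,300),interpolation=3),cv2.resize(c,(400,300),interpolation=3)]))
E
```

```text
pos [0.5388 0.0105 0.2022] yaw -38.35 zax [ 3.1e-03 -1.0e-04 -1.0e+00] units [-0.0003 -0.0038  0.0065] az -0.005
3.6 [-0.06494533  0.08924774  0.61353579] [-0.0137177  -0.00731402  0.00917534]
```

View pics/g1.png

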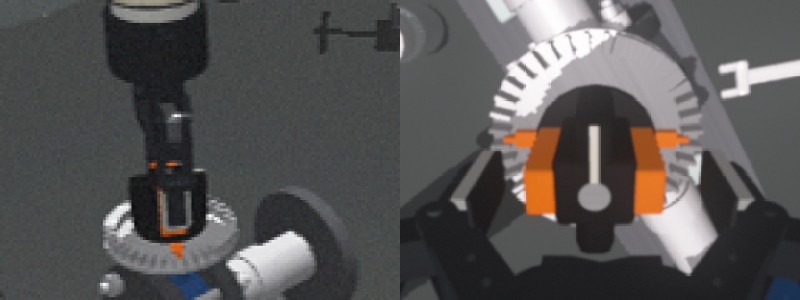

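The fingers straddle the tabs: pads at about x 490 and 718 in the crop, knob dot at 594. That is a small offset, matching the 2 mm y error. I'll correct it and close gently.

>>> step_arm([
  {"grip": -1,"x": 0,"y": -0.004,"z": 0.007,"ax": 0,"ay": 0,"az": 0},
  {"grip": -0.6,"x": 0,"y": -0.004,"z": 0.007,"ax": 0,"ay": 0,"az": 0},
  {"grip": -0.4,"x": 0,"y": -0.004,"z": 0.007,"ax": 0,"ay": 0,"az": 0},
  {"grip": -0.3,"x": 0,"y": -0.004,"z": 0.007,"ax": 0,"ay": 0,"az": 0},
  {"grip": -0.25,"x": 0,"y": -0.004,"z": 0.007,"ax": 0,"ay": 0,"az": 0},
  {"grip": -0.25,"x": 0,"y": -0.004,"z": 0.007,"ax": 0,"ay": 0,"az": 0},
  {"grip": -0.25,"x": 0,"y": -0.004,"z": 0.007,"ax": 0,"ay": 0,"az": 0},
], force=22)

```text
time: 4.4
tool_pos: [0.5359, 0.0119, 0.1971]
tcp_rot: [2.828, 1.368, 0.0]
wrist_force: [-0.5, -1.3, 1.5]
width: 0.626
grip_force: 7.4
```

>>> step_arm([
  {"grip": -0.2,"x": 0,"y": 0,"z": 0,"ax": 0,"ay": 0,"az": 0},
  {"grip": -0.1,"x": 0,"y": 0,"z": 0,"ax": 0,"ay": 0,"az": 0},
  {"grip": 0,"x": 0,"y": 0,"z": 0,"ax": 0,"ay": 0,"az": 0},
  {"grip": 0.2,"x": 0,"y": 0,"z": 0,"ax": 0,"ay": 0,"az": 0},
  {"grip": 1,"x": 0,"y": 0,"z": 0,"ax": 0,"ay": 0,"az": 0},
  {"grip": 1,"x": 0,"y": 0,"z": 0,"ax": 0,"ay": 0,"az": 0},
  {"grip": 1,"x": 0,"y": 0,"z": 0,"ax": 0,"ay": 0,"az": 0},
  {"grip": 1,"x": 0,"y": 0,"z": 0,"ax": 0,"ay": 0,"az": 0},
])

```text
time: 5.2
tool_pos: [0.5362, 0.0119, 0.1984]
tcp_rot: [2.827, 1.368, 0.002]
wrist_force: [-2.4, -1.3, 8.8]
width: 0.512
grip_force: 22.6
```

```bash
cat > r.py <<'E'
from h import *
from workcell import bot
s=bot.read_state(); rel(s,(0.5372,0.0116,0.199),-38.2); print(s["time"],"w",s["width"],"gf",s["grip_force"],s["wrist_force"].round(2),"T",s["torque"].round(4),"q6",s["q"][5].round(4))
E
python3 r.py
```

```text
pos [0.5362 0.0119 0.1984] yaw -38.36 zax [ 1.2e-03 -2.0e-04 -1.0e+00] units [ 0.0009  0.002  -0.0012] az -0.005
5.2 w 0.5123832838120354 gf 22.58369117975235 [-2.42 -1.32  8.75] T [-0.1015  0.4642  0.0023] q6 0.6454
```

Squeezed home: 43.5 mm at 22.6 N, and the turn torque is near zero. I'll turn clockwise through the range that must be free.

>>> step_arm([
  {"grip": 1,"x": 0,"y": 0,"z": 0,"ax": 0,"ay": 0,"az": 0.1},
  {"grip": 1,"x": 0,"y": 0,"z": 0,"ax": 0,"ay": 0,"az": 0.2},
  {"grip": 1,"x": 0,"y": 0,"z": 0,"ax": 0,"ay": 0,"az": 0.3},
  {"grip": 1,"x": 0,"y": 0,"z": 0,"ax": 0,"ay": 0,"az": 0.4},
])

```text
time: 5.6
tool_pos: [0.536, 0.012, 0.1984]
tcp_rot: [2.956, 1.062, 0.001]
wrist_force: [-4.2, 0.1, 9.4]
width: 0.509
grip_force: 22.6
```

```bash
python3 r.py
```

```text
pos [0.536  0.012  0.1984] yaw -50.47 zax [ 9.e-04  0.e+00 -1.e+00] units [ 0.0013  0.0022 -0.0012] az -0.409
5.6 w 0.5092829931991559 gf 22.625074982643127 [-4.16  0.14  9.41] T [-0.0284  0.5468  0.0981] q6 0.8568
```

>>> step_arm([
  {"grip": 1,"x": 0,"y": 0,"z": 0,"ax": 0,"ay": 0,"az": 0.1},
  {"grip": 1,"x": 0,"y": 0,"z": 0,"ax": 0,"ay": 0,"az": 0.2},
  {"grip": 1,"x": 0,"y": 0,"z": 0,"ax": 0,"ay": 0,"az": 0.3},
  {"grip": 1,"x": 0,"y": 0,"z": 0,"ax": 0,"ay": 0,"az": 0.4},
])

```text
time: 6.0
tool_pos: [0.5359, 0.0122, 0.1984]
tcp_rot: [-3.051, -0.748, -0.001]
wrist_force: [-4.2, 0.4, 9.6]
width: 0.509
grip_force: 22.7
```

```bash
python3 r.py
```

```text
pos [0.5359 0.0122 0.1984] yaw -62.47 zax [ 6.e-04  4.e-04 -1.e+00] units [ 0.0018  0.0024 -0.0011] az -0.809
6.0 w 0.5094270015587895 gf 22.653801441192627 [-4.21  0.42  9.59] T [0.0355 0.5936 0.0792] q6 1.0662
```

>>> step_arm([
  {"grip": 1,"x": 0,"y": 0,"z": 0,"ax": 0,"ay": 0,"az": 0.04},
  {"grip": 1,"x": 0,"y": 0,"z": 0,"ax": 0,"ay": 0,"az": 0.08},
])

```text
time: 6.2
tool_pos: [0.5358, 0.0123, 0.1984]
tcp_rot: [-3.066, -0.685, -0.001]
wrist_force: [-3.9, 0.1, 8.2]
width: 0.513
grip_force: 22.7
```

```bash
python3 r.py
```

```text
pos [0.5358 0.0123 0.1984] yaw -64.8 zax [ 5.e-04  5.e-04 -1.e+00] units [ 0.0019  0.0024 -0.0012] az -0.887
6.2 w 0.5129460678646899 gf 22.652156352996826 [-3.88  0.09  8.23] T [0.0071 0.563  0.053 ] q6 1.1069
```

>>> step_arm([
  {"grip": 1,"x": 0,"y": 0,"z": 0,"ax": 0,"ay": 0,"az": 0.04},
  {"grip": 1,"x": 0,"y": 0,"z": 0,"ax": 0,"ay": 0,"az": 0.08},
])

```text
time: 6.4
tool_pos: [0.5358, 0.0124, 0.1984]
tcp_rot: [-3.079, -0.621, -0.001]
wrist_force: [-3.7, 0.1, 9.6]
width: 0.512
grip_force: 22.7
```

```bash
python3 r.py
```

```text
pos [0.5358 0.0124 0.1984] yaw -67.2 zax [ 5.e-04  5.e-04 -1.e+00] units [ 0.002   0.0025 -0.0012] az -0.967
6.4 w 0.5121418426657338 gf 22.65681356191635 [-3.67  0.08  9.61] T [-0.0079  0.5791  0.0681] q6 1.1488
```

>>> step_arm([
  {"grip": 1,"x": 0,"y": 0,"z": 0,"ax": 0,"ay": 0,"az": 0.04},
  {"grip": 1,"x": 0,"y": 0,"z": 0,"ax": 0,"ay": 0,"az": 0.08},
])

```text
time: 6.6
tool_pos: [0.5358, 0.0124, 0.1984]
tcp_rot: [-3.091, -0.556, -0.001]
wrist_force: [-3.9, 0.4, 10.2]
width: 0.516
grip_force: 22.7
```

```bash
python3 r.py
```

```text
pos [0.5358 0.0124 0.1984] yaw -69.6 zax [ 5.e-04  6.e-04 -1.e+00] units [ 0.0021  0.0024 -0.0012] az -1.047
6.6 w 0.5164301531363482 gf 22.66277253627777 [-3.95  0.39 10.22] T [0.015  0.6424 0.1026] q6 1.1907
```

>>> step_arm([
  {"grip": 1,"x": 0,"y": 0,"z": 0,"ax": 0,"ay": 0,"az": 0.04},
  {"grip": 1,"x": 0,"y": 0,"z": 0,"ax": 0,"ay": 0,"az": 0.08},
])

```text
time: 6.8
tool_pos: [0.5358, 0.0124, 0.1984]
tcp_rot: [-3.102, -0.491, -0.001]
wrist_force: [-4.3, 1.0, 9.4]
width: 0.515
grip_force: 22.7
```

```bash
python3 r.py
```

```text
pos [0.5358 0.0124 0.1984] yaw -72.0 zax [ 4.e-04  7.e-04 -1.e+00] units [ 0.0022  0.0025 -0.0012] az -1.127
6.8 w 0.5145915614376555 gf 22.667638957500458 [-4.34  1.02  9.4 ] T [0.0205 0.6277 0.0944] q6 1.2326
```

>>> step_arm([
  {"grip": 1,"x": 0,"y": 0,"z": 0,"ax": 0,"ay": 0,"az": 0.04},
  {"grip": 1,"x": 0,"y": 0,"z": 0,"ax": 0,"ay": 0,"az": 0.08},
])

```text
time: 7.0
tool_pos: [0.5358, 0.0125, 0.1984]
tcp_rot: [-3.112, -0.426, -0.001]
wrist_force: [-4.1, 0.9, 9.4]
width: 0.514
grip_force: 22.7
```

```bash
python3 r.py
```

```text
pos [0.5358 0.0125 0.1984] yaw -74.4 zax [ 4.e-04  7.e-04 -1.e+00] units [ 0.0023  0.0024 -0.0012] az -1.207
7.0 w 0.5139910853619593 gf 22.670466005802155 [-4.14  0.88  9.43] T [0.1161 0.6556 0.047 ] q6 1.2745
```

>>> step_arm([
  {"grip": 1,"x": 0,"y": 0,"z": 0,"ax": 0,"ay": 0,"az": 0},
])

```text
time: 7.1
tool_pos: [0.5357, 0.0125, 0.1984]
tcp_rot: [-3.112, -0.427, -0.001]
wrist_force: [-4.1, 1.0, 9.4]
width: 0.509
grip_force: 22.7
```

```bash
python3 r.py
```

```text
pos [0.5357 0.0125 0.1984] yaw -74.39 zax [ 3.e-04  8.e-04 -1.e+00] units [ 0.0023  0.0025 -0.0012] az -1.206
7.1 w 0.5093893020799486 gf 22.66716241836548 [-4.14  0.97  9.41] T [0.0937 0.6325 0.0369] q6 1.2742
```

```bash
echo 'print("jt6",s["joint_torque"][5].round(4),"knob",np.radians(-38.36-np.degrees(np.arctan2(*Ro.from_rotvec(s["tcp_rot"]).as_matrix()[[1,0],1]))).round(4))' >> r.py; python3 r.py
```

```text
pos [0.5357 0.0125 0.1984] yaw -74.39 zax [ 3.e-04  8.e-04 -1.e+00] units [ 0.0023  0.0025 -0.0012] az -1.206
7.1 w 0.5093893020799486 gf 22.66716241836548 [-4.14  0.97  9.41] T [0.0937 0.6325 0.0369] q6 1.2742
jt6 0.0816 knob 0.6288
```

>>> step_arm([
  {"grip": 1,"x": 0,"y": 0,"z": 0,"ax": 0,"ay": 0,"az": 0.04},
  {"grip": 1,"x": 0,"y": 0,"z": 0,"ax": 0,"ay": 0,"az": 0.08},
])

```text
time: 7.3
tool_pos: [0.5357, 0.0125, 0.1984]
tcp_rot: [-3.12, -0.361, -0.001]
wrist_force: [-3.1, 2.0, 9.4]
width: 0.511
grip_force: 22.7
```

```bash
python3 r.py
```

```text
pos [0.5357 0.0125 0.1984] yaw -76.8 zax [ 3.e-04  8.e-04 -1.e+00] units [ 0.0025  0.0025 -0.0012] az -1.287
7.3 w 0.5106336910431449 gf 22.669086456298828 [-3.09  1.99  9.43] T [0.1454 0.6686 0.0818] q6 1.3163
jt6 -0.1644 knob 0.6708
```

>>> step_arm([
  {"grip": 1,"x": 0,"y": 0,"z": 0,"ax": 0,"ay": 0,"az": 0.04},
  {"grip": 1,"x": 0,"y": 0,"z": 0,"ax": 0,"ay": 0,"az": 0.08},
])

```text
time: 7.5
tool_pos: [0.5357, 0.0126, 0.1984]
tcp_rot: [-3.127, -0.296, -0.001]
wrist_force: [-4.6, 2.2, 9.0]
width: 0.51
grip_force: 22.7
```

```bash
python3 r.py
```

```text
pos [0.5357 0.0126 0.1984] yaw -79.2 zax [ 3.e-04  9.e-04 -1.e+00] units [ 0.0025  0.0025 -0.0012] az -1.367
7.5 w 0.5100029080950289 gf 22.671141922473907 [-4.57  2.15  8.98] T [0.1285 0.672  0.046 ] q6 1.3582
jt6 -0.1587 knob 0.7127
```

>>> step_arm([
  {"grip": 1,"x": 0,"y": 0,"z": 0,"ax": 0,"ay": 0,"az": 0.04},
  {"grip": 1,"x": 0,"y": 0,"z": 0,"ax": 0,"ay": 0,"az": 0.08},
])

```text
time: 7.7
tool_pos: [0.5357, 0.0126, 0.1984]
tcp_rot: [-3.132, -0.23, -0.001]
wrist_force: [-4.5, 1.8, 9.8]
width: 0.51
grip_force: 22.7
```

```bash
python3 r.py
```

```text
pos [0.5357 0.0126 0.1984] yaw -81.6 zax [ 3.e-04  1.e-03 -1.e+00] units [ 0.0026  0.0025 -0.0012] az -1.447
7.7 w 0.5099959457955816 gf 22.67430603504181 [-4.52  1.83  9.8 ] T [0.1704 0.6407 0.0728] q6 1.4001
jt6 -0.1587 knob 0.7546
```

>>> step_arm([
  {"grip": 1,"x": 0,"y": 0,"z": 0,"ax": 0,"ay": 0,"az": 0.04},
  {"grip": 1,"x": 0,"y": 0,"z": 0,"ax": 0,"ay": 0,"az": 0.08},
])

```text
time: 7.9
tool_pos: [0.5357, 0.0127, 0.1984]
tcp_rot: [-3.136, -0.164, -0.001]
wrist_force: [-4.9, 2.8, 9.2]
width: 0.514
grip_force: 22.7
```

```bash
python3 r.py
```

```text
pos [0.5357 0.0127 0.1984] yaw -84.0 zax [ 3.0e-04  1.1e-03 -1.0e+00] units [ 0.0027  0.0025 -0.0012] az -1.527
7.9 w 0.5138458991701764 gf 22.678077220916748 [-4.94  2.77  9.23] T [0.1759 0.6851 0.0186] q6 1.442
jt6 -0.1587 knob 0.7965
```

Joint 6's torque is a clean signal, steady at -0.1587 while turning freely. No contact yet at 0.797 rad, so I'll go on.

>>> step_arm([
  {"grip": 1,"x": 0,"y": 0,"z": 0,"ax": 0,"ay": 0,"az": 0.04},
  {"grip": 1,"x": 0,"y": 0,"z": 0,"ax": 0,"ay": 0,"az": 0.08},
])

```text
time: 8.1
tool_pos: [0.5357, 0.0127, 0.1984]
tcp_rot: [-3.139, -0.099, -0.0]
wrist_force: [-4.4, 2.2, 9.5]
width: 0.512
grip_force: 22.7
```

```bash
python3 r.py
```

```text
pos [0.5357 0.0127 0.1984] yaw -86.4 zax [ 3.0e-04  1.2e-03 -1.0e+00] units [ 0.0029  0.0025 -0.0012] az -1.607
8.1 w 0.5124238631541237 gf 22.68057882785797 [-4.36  2.21  9.52] T [0.1893 0.6803 0.082 ] q6 1.4839
jt6 -0.1587 knob 0.8384
```

>>> step_arm([
  {"grip": 1,"x": 0,"y": 0,"z": 0,"ax": 0,"ay": 0,"az": 0.04},
  {"grip": 1,"x": 0,"y": 0,"z": 0,"ax": 0,"ay": 0,"az": 0.08},
])

```text
time: 8.3
tool_pos: [0.5357, 0.0128, 0.1984]
tcp_rot: [-3.14, -0.033, -0.0]
wrist_force: [-4.5, 2.4, 9.2]
width: 0.514
grip_force: 22.7
```

```bash
python3 r.py
```

```text
pos [0.5357 0.0128 0.1984] yaw -88.79 zax [ 3.0e-04  1.2e-03 -1.0e+00] units [ 0.0029  0.0024 -0.0012] az -1.686
8.3 w 0.5139859740755833 gf 22.682001292705536 [-4.53  2.39  9.17] T [0.1548 0.5942 0.0087] q6 1.5258
jt6 -0.1587 knob 0.8802
```

>>> step_arm([
  {"grip": 1,"x": 0,"y": 0,"z": 0,"ax": 0,"ay": 0,"az": 0.04},
  {"grip": 1,"x": 0,"y": 0,"z": 0,"ax": 0,"ay": 0,"az": 0.08},
])

```text
time: 8.5
tool_pos: [0.5357, 0.0128, 0.1984]
tcp_rot: [-3.14, 0.033, -0.0]
wrist_force: [-5.1, 2.4, 9.2]
width: 0.514
grip_force: 22.7
```

```bash
python3 r.py
```

```text
pos [0.5357 0.0128 0.1984] yaw -91.19 zax [ 3.0e-04  1.3e-03 -1.0e+00] units [ 0.0031  0.0024 -0.0012] az -1.766
8.5 w 0.5139787231745607 gf 22.682505548000336 [-5.13  2.42  9.24] T [0.2414 0.6155 0.0494] q6 1.5677
jt6 -0.1587 knob 0.9221
```

>>> step_arm([
  {"grip": 1,"x": 0,"y": 0,"z": 0,"ax": 0,"ay": 0,"az": 0.04},
  {"grip": 1,"x": 0,"y": 0,"z": 0,"ax": 0,"ay": 0,"az": 0.08},
])

```text
time: 8.7
tool_pos: [0.5357, 0.0129, 0.1984]
tcp_rot: [-3.139, 0.098, -0.0]
wrist_force: [-4.7, 3.9, 8.9]
width: 0.509
grip_force: 22.7
```

```bash
python3 r.py
```

```text
pos [0.5357 0.0129 0.1984] yaw -93.59 zax [ 3.0e-04  1.5e-03 -1.0e+00] units [ 0.0031  0.0024 -0.0012] az -1.846
8.7 w 0.5085021769304743 gf 22.68248051404953 [-4.67  3.9   8.93] T [0.1842 0.6867 0.1082] q6 1.6096
jt6 -0.1587 knob 0.964
```

Joint 6's torque never changes, so it probably reflects only friction. I'll average the wrist moment over several held rows instead.

```bash
cat > avg.py <<'E'
from h import *
from workcell import bot,imaging
T=[bot.read_state()["torque"][2]]
for i in range(6): imaging.read_camera("wrist"); s=bot.read_state(); T.append(s["torque"][2])
print("Tz",np.round(T,3),"mean",np.mean(T).round(4),"t",s["time"],"F",s["wrist_force"].round(1),"jt6",s["joint_torque"][5].round(3),"yaw",np.degrees(np.arctan2(*Ro.from_rotvec(s["tcp_rot"]).as_matrix()[[1,0],1])).round(2))
E
python3 avg.py
```

```text
Tz [ 0.108 -0.054 -0.067  0.    -0.064  0.017 -0.051] mean -0.0159 t 9.0 F [-4.1  2.2 11.1] jt6 -0.037 yaw -93.56
```

>>> step_arm([
  {"grip": 1,"x": 0,"y": 0,"z": 0,"ax": 0,"ay": 0,"az": 0.04},
  {"grip": 1,"x": 0,"y": 0,"z": 0,"ax": 0,"ay": 0,"az": 0.08},
])

```text
time: 9.2
tool_pos: [0.5357, 0.0129, 0.1984]
tcp_rot: [-3.136, 0.164, -0.0]
wrist_force: [-4.5, 2.6, 9.0]
width: 0.505
grip_force: 22.7
```

```bash
python3 avg.py
```

```text
Tz [ 0.048 -0.041 -0.057 -0.066 -0.062 -0.06  -0.068] mean -0.0438 t 9.5 F [-3.2  2.9  9.7] jt6 -0.037 yaw -95.96
```

>>> step_arm([
  {"grip": 1,"x": 0,"y": 0,"z": 0,"ax": 0,"ay": 0,"az": 0.04},
  {"grip": 1,"x": 0,"y": 0,"z": 0,"ax": 0,"ay": 0,"az": 0.08},
])

```text
time: 9.7
tool_pos: [0.5357, 0.013, 0.1984]
tcp_rot: [-3.132, 0.23, -0.0]
wrist_force: [-5.1, 2.3, 9.3]
width: 0.512
grip_force: 22.7
```

```bash
python3 avg.py
```

```text
Tz [-0.022 -0.073 -0.051 -0.064 -0.081 -0.057 -0.041] mean -0.0554 t 10.0 F [-4.9  2.9  8.8] jt6 -0.037 yaw -98.36
```

>>> step_arm([
  {"grip": 1,"x": 0,"y": 0,"z": 0,"ax": 0,"ay": 0,"az": 0.04},
  {"grip": 1,"x": 0,"y": 0,"z": 0,"ax": 0,"ay": 0,"az": 0.08},
])

```text
time: 10.2
tool_pos: [0.5357, 0.013, 0.1984]
tcp_rot: [-3.126, 0.295, -0.0]
wrist_force: [-4.4, 3.2, 8.2]
width: 0.511
grip_force: 22.7
```

```bash
python3 avg.py
```

```text
Tz [ 0.051 -0.026 -0.01  -0.045 -0.07  -0.016 -0.007] mean -0.0175 t 10.5 F [-3.6  3.4  9. ] jt6 -0.035 yaw -100.76
```

>>> step_arm([
  {"grip": 1,"x": 0,"y": 0,"z": 0,"ax": 0,"ay": 0,"az": 0.04},
  {"grip": 1,"x": 0,"y": 0,"z": 0,"ax": 0,"ay": 0,"az": 0.08},
])

```text
time: 10.7
tool_pos: [0.5357, 0.0131, 0.1984]
tcp_rot: [-3.119, 0.36, -0.0]
wrist_force: [-3.5, 3.1, 9.1]
width: 0.513
grip_force: 22.7
```

```bash
python3 avg.py; python3 - <<'E'
from h import *
from workcell import bot,imaging
c=imaging.read_camera("wrist")["img"][120:384,80:432,::-1];a=imaging.read_camera("scene")["img"][110:215,160:300,::-1]
cv2.imwrite("pics/g2.png",np.hstack([cv2.resize(a,(400,300),interpolation=3),cv2.resize(c,(400,300),interpolation=3)]))
E
```

```text
Tz [ 0.109 -0.005  0.037 -0.076 -0.014 -0.02   0.033] mean 0.0091 t 11.0 F [-4.3  3.6  8.6] jt6 0.007 yaw -103.15
```

View pics/g2.png

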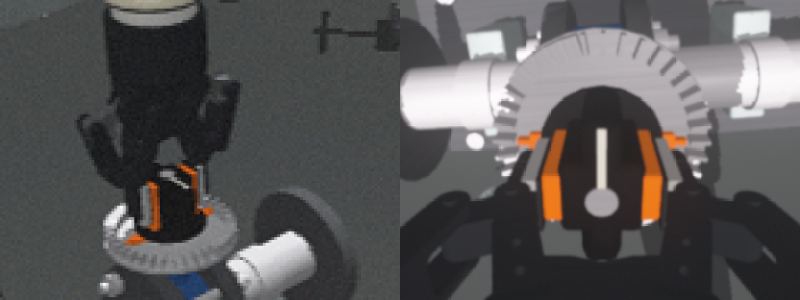

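The knob has followed the grip: pads flat on the tabs, pointer upright in the wrist crop at (602,130)-(602,200). The moment has begun to rise past about 1.08 rad, which fits the 1.12 limit. The target is therefore the 1.222 rad notch. I'll calibrate the knob's zero from the tooth tips before and now.

```bash
python3 - <<'E'
from h import *
from workcell import bot,imaging
def tips(c,yaw,tag):
    hsv=cv2.cvtColor(c["img"],cv2.COLOR_RGB2HSV)
    m=cv2.inRange(hsv,(5,150,110),(22,255,255)); m[:130]=0; m[290:]=0
    n,l,st,ce=cv2.connectedComponentsWithStats(m); 
    k=[i for i in range(1,n) if st[i,4]>12 and 150<ce[i,0]<370]
    print(tag,[(st[i].tolist()) for i in k])
    ys,xs=np.nonzero(np.isin(l,k))
    P=[]
    for sel in (xs<=xs.min()+4, xs>=xs.max()-4):
        p=(xs[sel].mean(),ys[sel].mean()); o,d=ray(c,p); X=o+d*(0.188-o[2])/d[2]; P.append(X); print(p,X.round(4))
    v=P[1]-P[0]; a=np.degrees(np.arctan2(v[1],v[0])); print("len",np.linalg.norm(v).round(4),"mid",((P[0]+P[1])/2).round(4),"ang",a.round(2),"minus yaw",(a-yaw).round(2))
tips(load("wrist1"),-37.70,"start")
c=imaging.read_camera("wrist"); np.savez("pics/wrist2.npz",**c)
s=bot.read_state(); R=Ro.from_rotvec(s["tcp_rot"]).as_matrix()
tips(c,np.degrees(np.arctan2(R[1,1],R[0,1])),"now")
E
```

```text
start [[218, 180, 30, 31, 466], [283, 180, 28, 32, 493], [326, 287, 10, 3, 24]]
(np.float64(219.92857142857142), np.float64(185.92857142857142)) [0.5022 0.0391 0.188 ]
(np.float64(332.85714285714283), np.float64(288.07142857142856)) [ 0.5257 -0.1295  0.188 ]
len 0.1702 mid [ 0.5139 -0.0452  0.188 ] ang -82.07 minus yaw -44.37
now [[204, 234, 22, 56, 727], [289, 234, 22, 56, 750], [184, 236, 21, 16, 161], [311, 237, 21, 15, 164]]
(np.float64(186.14285714285714), np.float64(243.64285714285714)) [0.5455 0.0517 0.188 ]
(np.float64(328.7741935483871), np.float64(244.16129032258064)) [ 0.5267 -0.027   0.188 ]
len 0.0809 mid [0.5361 0.0124 0.188 ] ang -103.38 minus yaw -0.23
```

```bash
python3 - <<'E'
from h import *
c=load("wrist1"); m=cv2.inRange(cv2.cvtColor(c["img"],cv2.COLOR_RGB2HSV),(5,150,110),(22,255,255)); m[:130]=0; m[230:]=0; m[:,:200]=0; m[:,320:]=0
ys,xs=np.nonzero(m); P=[]
for w in (3,5,8):
    P=[]
    for sel in (xs<=xs.min()+w, xs>=xs.max()-w):
        o,d=ray(c,(xs[sel].mean(),ys[sel].mean())); P.append(o+d*(0.188-o[2])/d[2])
    v=P[1]-P[0]; print(np.linalg.norm(v).round(4),((P[0]+P[1])/2).round(4),np.degrees(np.arctan2(v[1],v[0])).round(2))
E
```

```text
0.0881 [0.5362 0.012  0.188 ] -38.51
0.0856 [0.5364 0.012  0.188 ] -38.41
0.081 [0.5363 0.0121 0.188 ] -38.31
```

Zero is at a yaw of about -38.2°. The 1.222 rad notch plus a 0.015 margin is a yaw of -109.1°, so 5.95° more, in small rows.

>>> step_arm([
  {"grip": 1,"x": 0,"y": 0,"z": 0,"ax": 0,"ay": 0,"az": 0.04},
  {"grip": 1,"x": 0,"y": 0,"z": 0,"ax": 0,"ay": 0,"az": 0.08},
  {"grip": 1,"x": 0,"y": 0,"z": 0,"ax": 0,"ay": 0,"az": 0.12},
])

```text
time: 11.45
tool_pos: [0.5358, 0.0131, 0.1984]
tcp_rot: [-3.106, 0.458, -0.0]
wrist_force: [-3.3, 3.5, 9.4]
width: 0.513
grip_force: 22.7
```

```bash
python3 avg.py
```

```text
Tz [0.201 0.074 0.061 0.096 0.041 0.048 0.097] mean 0.0883 t 11.75 F [-3.9  3.1  9.1] jt6 0.094 yaw -106.74
```

>>> step_arm([
  {"grip": 1,"x": 0,"y": 0,"z": 0,"ax": 0,"ay": 0,"az": 0.04},
  {"grip": 1,"x": 0,"y": 0,"z": 0,"ax": 0,"ay": 0,"az": 0.078},
  {"grip": 1,"x": 0,"y": 0,"z": 0,"ax": 0,"ay": 0,"az": 0.078},
])

```text
time: 12.05
tool_pos: [0.5357, 0.0132, 0.1984]
tcp_rot: [-3.096, 0.521, -0.0]
wrist_force: [-3.6, 3.1, 9.4]
width: 0.51
grip_force: 22.7
```

```bash
python3 avg.py; cat > tip.py <<'E'
from h import *
from workcell import bot,imaging
import sys
c=imaging.read_camera("wrist"); np.savez(f"pics/{sys.argv[1]}.npz",**c)
m=cv2.inRange(cv2.cvtColor(c["img"],cv2.COLOR_RGB2HSV),(5,150,110),(22,255,255)); m[:200]=0; m[300:]=0; m[:,:150]=0; m[:,360:]=0
n,l,st,ce=cv2.connectedComponentsWithStats(m); k=[i for i in range(1,n) if st[i,4]>60]; print([st[i].tolist() for i in k])
ys,xs=np.nonzero(np.isin(l,k)); P=[]
for sel in (xs<=xs.min()+4, xs>=xs.max()-4):
    o,d=ray(c,(xs[sel].mean(),ys[sel].mean())); P.append(o+d*(0.188-o[2])/d[2])
v=P[1]-P[0]; print(np.linalg.norm(v).round(4),((P[0]+P[1])/2).round(4),np.degrees(np.arctan2(v[1],v[0])).round(2))
E
python3 tip.py wrist3; python3 r.py
```

```text
Tz [0.17  0.181 0.123 0.172 0.099 0.144 0.113] mean 0.1432 t 12.35 F [-3.6  4.5  9.4] jt6 0.15 yaw -109.07
[[204, 234, 22, 66, 894], [289, 234, 22, 66, 916], [183, 237, 22, 14, 155], [311, 237, 21, 15, 164]]
0.0812 [0.5361 0.0126 0.188 ] -109.19
pos [0.5358 0.0132 0.1984] yaw -109.07 zax [ 4.0e-04  1.9e-03 -1.0e+00] units [ 0.0038  0.0021 -0.0012] az -2.362
12.4 w 0.5129009734736248 gf 22.663476169109344 [-3.41  4.33  9.52] T [0.2337 0.7155 0.1402] q6 1.8798
jt6 0.1497 knob 1.2341
```

The disc touched at about 1.10 rad, with the torque slope matching 1.4 Nm/rad. The knob is at 1.235 rad by both joint and image. Releasing slowly.

>>> step_arm([
  {"grip": 0,"x": 0,"y": 0,"z": 0,"ax": 0,"ay": 0,"az": 0},
  {"grip": -0.06,"x": 0,"y": 0,"z": 0,"ax": 0,"ay": 0,"az": 0},
  {"grip": -0.12,"x": 0,"y": 0,"z": 0,"ax": 0,"ay": 0,"az": 0},
  {"grip": -0.17,"x": 0,"y": 0,"z": 0,"ax": 0,"ay": 0,"az": 0},
  {"grip": -0.22,"x": 0,"y": 0,"z": 0,"ax": 0,"ay": 0,"az": 0},
  {"grip": -0.26,"x": 0,"y": 0,"z": 0,"ax": 0,"ay": 0,"az": 0},
  {"grip": -0.3,"x": 0,"y": 0,"z": 0,"ax": 0,"ay": 0,"az": 0},
  {"grip": -0.4,"x": 0,"y": 0,"z": 0,"ax": 0,"ay": 0,"az": 0},
  {"grip": -0.7,"x": 0,"y": 0,"z": 0,"ax": 0,"ay": 0,"az": 0},
  {"grip": -1,"x": 0,"y": 0,"z": 0,"ax": 0,"ay": 0,"az": 0},
  {"grip": -1,"x": 0,"y": 0,"z": 0,"ax": 0,"ay": 0,"az": 0},
  {"grip": -1,"x": 0,"y": 0,"z": 0,"ax": 0,"ay": 0,"az": 0},
])

```text
time: 13.6
tool_pos: [0.5358, 0.0118, 0.1967]
tcp_rot: [3.098, -0.522, -0.0]
wrist_force: [-0.7, -0.5, 0.4]
width: 0.997
grip_force: 0.0
```

```bash
python3 r.py; python3 tip.py wrist4; python3 - <<'E'
from h import *
c=load("wrist4")["img"][120:384,80:432,::-1]
cv2.imwrite("pics/g3.png",cv2.resize(c,(800,600),interpolation=3))
E
```

```text
pos [0.5358 0.0118 0.1967] yaw -109.11 zax [-1.e-04 -2.e-04 -1.e+00] units [ 0.0028 -0.0006 -0.0046] az -2.364
13.6 w 0.9968863320344125 gf 0.0 [-0.68 -0.51  0.44] T [ 0.0098 -0.0123  0.0139] q6 1.8801
jt6 0.0004 knob 1.2349
[[286, 234, 53, 66, 1958], [172, 238, 50, 62, 1765]]
0.0912 [0.5357 0.0127 0.188 ] -107.31
```

View pics/g3.png

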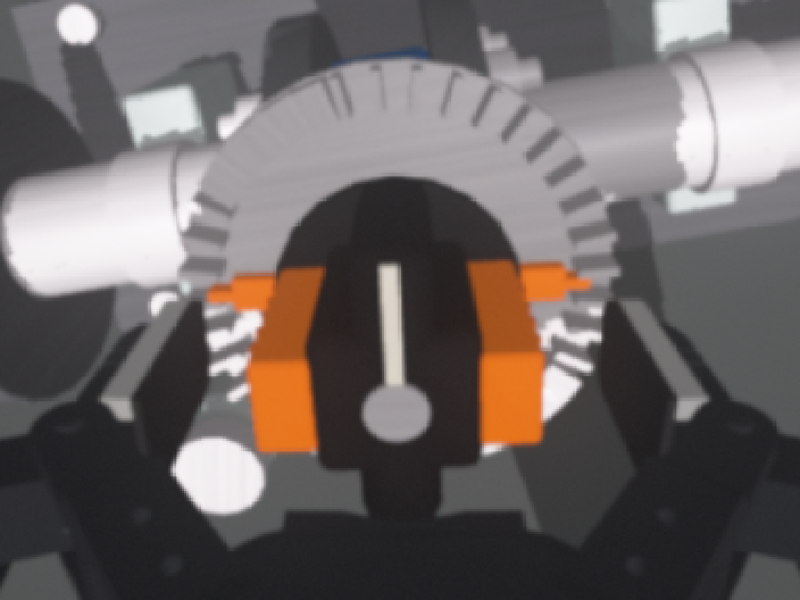

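Both tabs are out: tooth span 91 mm against 81 mm squeezed, with tips in the teeth at (215,293) and (585,283). The knob has settled at about 1.20 rad, inside the notch's play. I'll back off straight up and check.

>>> step_arm([
  {"grip": -1,"x": 0,"y": 0,"z": -0.04,"ax": 0,"ay": 0,"az": 0},
  {"grip": -1,"x": 0,"y": 0,"z": -0.1,"ax": 0,"ay": 0,"az": 0},
  {"grip": -1,"x": 0,"y": 0,"z": -0.2,"ax": 0,"ay": 0,"az": 0},
  {"grip": -1,"x": 0,"y": 0,"z": -0.25,"ax": 0,"ay": 0,"az": 0},
  {"grip": -1,"x": 0,"y": 0,"z": -0.25,"ax": 0,"ay": 0,"az": 0},
  {"grip": -1,"x": 0,"y": 0,"z": -0.25,"ax": 0,"ay": 0,"az": 0},
  {"grip": -1,"x": 0,"y": 0,"z": -0.25,"ax": 0,"ay": 0,"az": 0},
])

```text
time: 14.35
tool_pos: [0.5349, 0.012, 0.3199]
tcp_rot: [3.098, -0.521, -0.004]
wrist_force: [0.4, 0.2, -0.3]
width: 0.998
grip_force: 0.0
```

```bash
python3 - <<'E'
from h import *
from workcell import imaging
a=imaging.read_camera("scene")["img"][100:280,160:400,::-1]; b=imaging.read_camera("wrist")["img"][100:340,96:416,::-1]
cv2.imwrite("pics/g4.png",np.hstack([cv2.resize(a,(400,300),interpolation=3),cv2.resize(b,(400,300),interpolation=3)]))
E
```

```text
(no output)
```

View pics/g4.png

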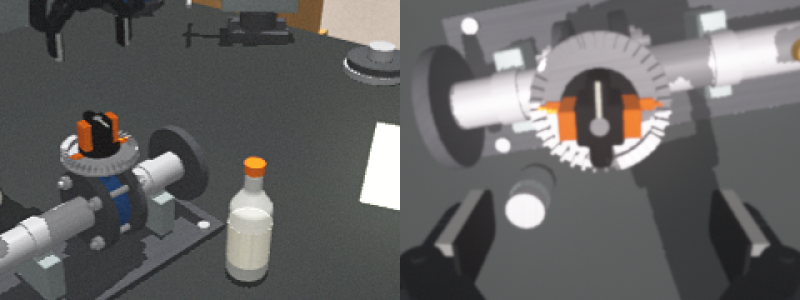

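The gripper is clear, the knob is locked with both tabs out (tips at about (545,106) and (657,103) in the wrist crop), and the bottle and jar are undisturbed.

```bash
python3 -c "
from workcell import bot
print(bot.finish_job())"
```

```text
the job is handed in; nothing more can be done
None
```

The butterfly valve is shut and the job is handed in: the disc first bore on the liner at about 1.10 rad, and the knob is locked in the 70° notch (1.22 rad) with both tabs out and the gripper clear. No verdict came back.

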